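# Close the food-waste crock and lift off its outer lid

### The job

Clear the turnip top and the beetroot top off the chopping board into the open white food-waste crock. Then pick up the crock's two nested lids together by the black knob of the inner lid, lower them onto the crock until the inner lid sits squarely in its mouth, and let go. Last, take the wooden outer lid alone by its collar and lift it straight up, leaving the vented inner lid seated so that the crock can air, and finish while holding the outer lid still and roughly level, at least 5 cm clear above the inner lid; do not shift the crock or upset the mug, the pepper mill or the jam jar.

Things in the scene. Friction and masses are not known exactly. Their poses are not given: they have to be found in the camera images.
- crock: White round food-waste crock, open at the top, standing loose on the worktop (about 0.9 kg). Outer diameter 112 mm, height 85 mm, wall 5 mm, so the mouth is 102 mm wide; inner floor 5 mm up. Origin at the centre of its underside, z up; the rim lies 85 mm above the origin.
- inner_lid: Vented inner lid, 0.2 kg, one piece: grey plug (82 mm wide at foot, 92 at top, z 0-8 mm), green flange (110 mm, z 8-14), upright black knob (20 mm diameter, z 14-61). Origin: centre of plug's underside, z up. Starts on the worktop under the outer lid; lifted by the knob it carries that along. Seated, plug in the crock's mouth with 5 mm play, flange on the rim: origin 77 mm above the crock's.
- outer_lid: Wooden outer lid, 0.15 kg, loose on the inner lid's flange: disc 128 mm wide (z 5-10 mm), thin skirt below its edge (z 0-5), round collar (z 10-26, 42 mm outside) about a 30 mm hole through which the knob stands, 5 mm play. Origin on the axis at the skirt's lower edge, z up; nested, 9 mm above the inner lid's origin, knob top 26 mm above the collar. Gripped by the collar it lifts alone.
- turnip_top: Cream-white stub of turnip with a green tip, about 30 g, rigid, standing on its flat cut face on the chopping board: round, 32 mm in diameter, body 25 mm high and tapering above 18 mm (the green tip adds 5 mm of look only). Origin at the centre of its underside, z up.
- beetroot_top: Dark purple stub of beetroot, about 30 g, rigid, standing on its flat cut face on the chopping board: round, 35 mm in diameter, body 25 mm high and tapering above 15 mm (the tip adds 5 mm of look only). Origin at the centre of its underside, z up.
- board: Brown wooden chopping board, fixed, 200 x 300 x 21 mm, its long side (own y) pointing away from the robot. Origin at the centre of its underside; the top is 21 mm above it.
- mug: White mug, a bystander: 78 x 110 x 97 mm with its handle, which points to its own -y. Origin at the centre of that box's underside, z up.
- pepper_mill: Small white pepper mill with a grey top, a bystander: 44 mm in diameter, 90 mm high. Origin at the centre of its underside, z up.
- jam_jar: Jar of red jam with a white lid, a bystander: 68 mm in diameter, 84 mm high. Origin at the centre of its underside, z up.

How it is judged:
By the outcome, as a careful person would: the job done as asked, in the order asked, and still so for the second after the job is handed in, while the arm keeps its last pose, push and grip.
It also fails if it takes over 72 s, if anything falls off the work surface, if the arm or the gripper's body presses on something with over 40 N, if the wrist force passes 120 N, or if a joint passes its speed limit or range.

### The arm

A 6-joint arm with a two-finger parallel gripper is mounted at the origin on a cart in front of the work surface, level with it; the furniture and walls round the work are solid. World frame = base frame: x ahead of the robot, y to its left, z up, the work surface at z = 0. Lengths are in mm, angles in rad, forces in N, time in s.
With the tool pointing down it reaches from about 325 to 850 mm from the base axis. Payload 4.4 kg.
Tool frame: the origin (TCP) lies at the very end of the fingers, on their centre line; the grasp point (between the pads) lies 19 mm behind it (arm.grip_depth is the distance from the TCP to the grasp point, in mm); z points along the fingers, y is the direction in which the jaws open and shut (so a half turn about z gives the same grasp; the last joint's range is limited). The gripper opens to 94 mm and grips with 3 to 60 N. Pads are 16 mm wide; open, the fingers measure 119 mm over their backs; the gripper's body (75 mm by 177 mm) begins 78 mm behind the grasp point.
Start: joints at [-1.431, 0.207, 1.542, -0, 1.393, -0.15], TCP at [164.851, -550.864, 205.447] pointing down, gripper open.
Joint ranges: [-2.73, 2.73], [-0.86, 2.22], [0.23, 2.46], [-1.11, 4.25], [0.08, 2.63], [-2.82, 2.82]. Speed limits (rad/s): [2.79, 2.79, 3.14, 3.14, 3.14, 3.14].

### API

Orientations are given as a unit quaternion [x, y, z, w].
In Python, from station import arm, cams, workorder, finder gives the robot as it stands.
- The arm moves only by the tool jog_arm, never from a script. Its argument "increments" is a list of rows, each a list of 3 entries, a list of its own where there are three numbers: the closure, from -1 (fully open) to 1 (shut), then the shift along the tool's x, y, z in m, then the turn about the tool's z in rad. A call has exactly 10 rows; each row is the pose to reach, as a shift and turn from the pose commanded when the call began, along the tool's axes at that moment; what a row does not reach only later rows make up. A row lasts 1/8 s, in which the tool goes at most 62.5 mm and 10.7 degrees, less where a joint would pass 70% of its speed; a pose out of reach is approached as far as the arm can. A call with a gripper value outside its range is refused whole. The fingers move at their own pace and stop on an object; the grip force is fixed at half the most. Time passes only in rows, so rows that repeat a pose let the fingers close, or fill a call up. It gives the time, the measured TCP pose, the force and the opening at its end, in the units of the state.
- arm.sense(): the state, without advancing time (a new reading comes with each control period).
- cams.camera(name): name is "scene" or "top"; returns the picture (480x640x3 uint8, red, green, blue); there is no depth.
- cams.camera_params(name): a dict with "intrinsics" (3x3 intrinsics, pixels), "D" ([k1, k2, p1, p2, k3] as OpenCV has them; the pictures are not rectified), "extrinsics" (4x4, takes a point from camera to world coordinates). Camera axes: x right, y down, z forward; pixel columns grow to the right and rows downward; lengths in mm; the calibration is good to about 2 mm. A picture is of the moment at which its call begins. camera_params takes no time and is no camera call.
- workorder.job_done(): hands the job in, once; it reports no verdict.
Trained networks look in the newest picture that a camera, given by its name, has taken for a name from the list of things; names that differ only in an ending like _2 or _b are one class to them, and where a whole thing is asked for, a point or a joint stands for the part that bears it (a point fixed in the world has none). Each returns a list of dicts, best first, with "score" (0 to 1); they miss things now and then, are a little off and sometimes report something else, mostly with a low value. They report only what shows in the picture. A call takes as long as a camera call.
- finder.outline_of(thing, camera): "mask" (480x640 bool, what is visible of it) and "bbox" ([centre column, centre row, width, height] in pixels, round what is visible of it).
The state is a dict: "time": time; "joints": joint angles; "joint_vel": joint speeds; "effort": joint torques, N m; "eef_pos": TCP position; "eef_rot": TCP orientation; "wrist_force": force on the tool from outside, world axes, zero at the start; "wrist_torque": the same for the moment, N m; "gripper_width": finger opening in mm.
Only numpy, scipy, OpenCV 4.12 (cv2) and the standard library are available. Lean on these libraries where they do the work, as an engineer would, in place of code of your own. Each camera call takes 0.05 s, during which the arm holds its last target.

## Working session

There is one attempt and no reset: what is moved stays moved. The work goes in short steps, Python scripts to look and compute and a tool call to move; the robot and the scene stay as the last step left them, time stands still between calls to the robot, and variables do not carry over. Pictures are saved under pics/ and viewed, and the job is handed in when it is done.

Besides the shell and the picture viewer there is one more tool, called after "Request:" by a JSON object that holds its "fn" and its "kwargs". jog_arm: Moves the arm, as the interface text tells. Its arguments: {"type":"object","properties":{"increments":{"type":"array"}},"required":["increments"]}

```bash
ls; mkdir -p pics
python3 - <<'E'
from station import arm, cams, workorder, finder
import cv2, numpy as np
print(arm.sense())
for n in ("scene","top"):
    im=cams.camera(n); cv2.imwrite(f"pics/{n}0.png",im[:,:,::-1]); p=cams.camera_params(n); print(n,{k:np.round(v,4).tolist() for k,v in p.items()})
E
```

```text
pics
{'time': 0.0, 'joints': array([-1.43051347e+00,  2.07433528e-01,  1.54290515e+00,  9.78553051e-06,
        1.39349318e+00, -1.50495260e-01]), 'joint_vel': array([ 3.77968053e-04, -5.77538367e-04, -4.41745913e-05, -8.84196077e-04,
        6.88637957e-04,  4.94986152e-04]), 'effort': array([ 3.56074215e-04, -3.70877838e+01, -2.81412917e+01,  7.00179348e-02,
        3.62771982e-02, -1.59011088e-04]), 'eef_pos': array([ 164.73498104, -550.07620559,  204.30627677]), 'eef_rot': array([ 9.89449121e-01,  1.44876442e-01,  1.05319104e-05, -1.11956096e-03]), 'wrist_force': array([ 0.77922163, -0.05515677,  0.22092909]), 'wrist_torque': array([-0.04035663,  0.02756802, -0.04443012]), 'gripper_width': 94.27374222459586}
scene {'intrinsics': [[476.9646, 0.0, 316.4416], [0.0, 476.9646, 243.8435], [0.0, 0.0, 1.0]], 'D': [-0.079, 0.0, 0.0, 0.0, 0.0], 'extrinsics': [[-0.8675, -0.321, 0.38, 170.3384], [-0.4971, 0.5878, -0.6383, 789.969], [-0.0184, -0.7426, -0.6694, 628.5102], [0.0, 0.0, 0.0, 1.0]]}
top {'intrinsics': [[524.5049, 0.0, 323.3196], [0.0, 524.5049, 239.6712], [0.0, 0.0, 1.0]], 'D': [-0.1494, 0.0, 0.0, 0.0, 0.0], 'extrinsics': [[0.0041, -0.9794, 0.202, 289.3303], [-1.0, -0.0045, -0.0018, 200.8681], [0.0027, -0.202, -0.9794, 1018.147], [0.0, 0.0, 0.0, 1.0]]}
```

View pics/scene0.png

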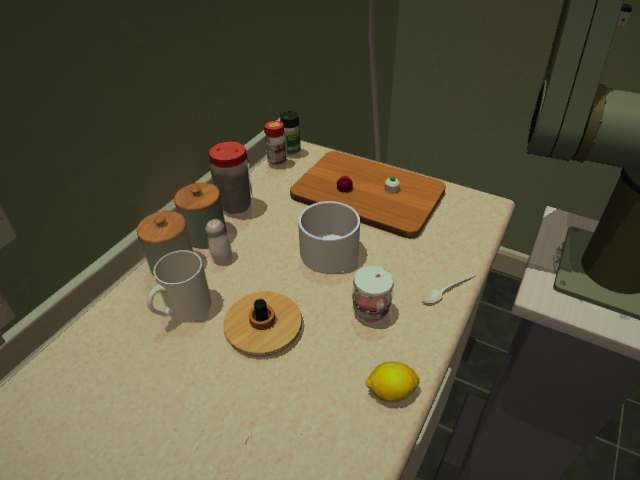

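View pics/top0.png

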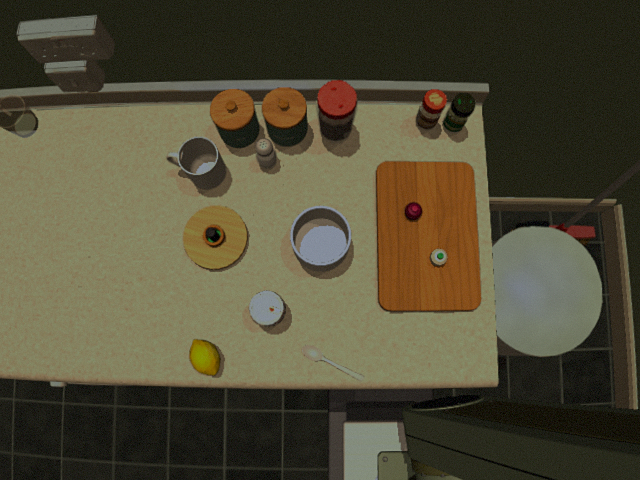

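Both pictures show everything: the crock is at (321,238) in the top view, the lids at (215,238), the beetroot at (413,211) and the turnip at (439,257). Next I'll measure by fitting the models.

```bash
cat > h.py <<'E'
from station import arm, cams, workorder, finder
import cv2, numpy as np
from scipy.optimize import least_squares
from scipy.spatial.transform import Rotation as R
P={n:cams.camera_params(n) for n in("scene","top")}
def proj(X,n):
    T=np.linalg.inv(np.array(P[n]["extrinsics"])); 
    return cv2.projectPoints(np.asarray(X,float).reshape(-1,3),cv2.Rodrigues(T[:3,:3])[0],T[:3,3],np.array(P[n]["intrinsics"]),np.array(P[n]["D"],float))[0][:,0]
def unproj(px,n,z):
    u=cv2.undistortPoints(np.array([[px]],float),np.array(P[n]["intrinsics"]),np.array(P[n]["D"],float))[0,0]
    E=np.array(P[n]["extrinsics"]);d=E[:3,:3]@[u[0],u[1],1];o=E[:3,3];return o+d*(z-o[2])/d[2]
a=np.linspace(0,2*np.pi,72,endpoint=False)
def rings(l): return np.concatenate([np.c_[r*np.cos(a),r*np.sin(a),0*a+z] for r,z in l])
M={"crock":rings([(56,0),(56,85)]),"outer_lid":rings([(64,0),(64,10),(21,26)]),
"turnip_top":rings([(16,0),(16,18),(11,25)]),"beetroot_top":rings([(17.5,0),(17.5,15),(10,25)]),
"pepper_mill":rings([(22,0),(22,70),(14,90)]),"jam_jar":rings([(34,0),(34,84)]),"lemon":None}
def masks(n,t):
    r=finder.outline_of(t,n); return r[0] if r else None
def mb(m):
    m=cv2.morphologyEx(m.astype(np.uint8),cv2.MORPH_OPEN,np.ones((2,2)));ys,xs=np.where(m); return np.array([xs.min(),xs.max()+1,ys.min(),ys.max()+1])-0.5
def pb(X,n):
    q=proj(X,n);return np.array([q[:,0].min(),q[:,0].max(),q[:,1].min(),q[:,1].max()])
def fit(t,z,obs,x0=(400,100)):
    f=lambda p:np.concatenate([pb(M[t]+[p[0],p[1],z],n)-b for n,b in obs])
    s=least_squares(f,x0,loss="soft_l1");return s.x,f(s.x)
E
python3 - <<'E'
from h import *
for n in("top","scene"): cams.camera(n)
Z={"turnip_top":21,"beetroot_top":21,"outer_lid":9}
for t in ["crock","outer_lid","turnip_top","beetroot_top","pepper_mill","jam_jar"]:
    allo=[]
    for n in("top","scene"):
        m=masks(n,t)
        if m is None: print(t,n,"none");continue
        o=[(n,mb(m["mask"]))];allo+=o
        x,r=fit(t,Z.get(t,0),o);print(t,n,round(m["score"],2),o[0][1],x.round(1),r.round(1))
    x,r=fit(t,Z.get(t,0),allo);print("   both",x.round(1),r.round(1))
for t in("mug","inner_lid","board"):
  for n in("top","scene"):
    m=masks(n,t); print(t,n,m and (m["score"],m["bbox"]))
# knob top
print(cams)
E
```

```text
crock top 0.97 [291.5 351.5 206.5 271.5] [489.8 202.5] [-0.8  0.8 -0.9  0.9]
crock scene 0.74 [298.5 360.5 201.5 273.5] [491.5 202.5] [-0.   0.  -1.1  0.7]
   both [490.9 202.7] [-0.9  0.6 -1.4  0.4  0.2  0.3 -0.9  0.9]
outer_lid top 0.72 [183.5 248.5 205.5 270.5] [499.3 410.3] [-0.1  0.1  0.2 -0.2]
outer_lid scene 0.72 [223.5 302.5 291.5 356.5] [500.4 411.9] [ 0.1 -0.1 -0.4  0.3]
   both [500.  411.2] [-0.6 -0.4 -0.2 -0.5  0.5  0.3 -0.6  0.1]
turnip_top top 0.52 [430.5 448.5 249.5 266.5] [458.  -24.7] [-0.2  0.2 -0.5  0.5]
turnip_top scene 0.69 [385.5 400.5 177.5 194.5] [456.7 -20. ] [-0.3  0.3  0.1 -0.1]
   both [457.9 -23.8] [-0.6 -0.2 -0.4  0.5 -0.1  0.5 -0.9 -1.2]
beetroot_top top 0.81 [404.5 422.5 202.5 221.5] [549.5  22.8] [-0.5  0.5 -0.1  0.1]
beetroot_top scene 0.51 [337.5 354.5 175.5 192.5] [549.8  20.7] [ 0.4 -0.4  0.1 -0.1]
   both [549.5  22.2] [-0.2  0.8 -0.1  0.1  0.2 -0.5  0.5  0.3]
pepper_mill top 0.96 [255.5 277.5 137.5 169.5] [665.7 311.8] [-1.6  2.  -0.8  0.8]
pepper_mill scene 0.76 [206.5 232.5 219.5 265.5] [663.7 313.6] [-1.5  1.8 -2.   1.2]
   both [665.3 312.7] [-2.1  1.6 -0.6  1.  -1.9  1.4 -2.5  0.6]
jam_jar top 0.77 [249.5 286.5 290.5 327.5] [357.1 299. ] [-1.6  2.4 -1.3  1.6]
jam_jar scene 0.84 [352.5 395.5 265.5 326.5] [359.2 295.4] [-1.   0.9 -3.1  1.3]
   both [357.9 298. ] [-1.1  2.9 -1.8  1.2 -1.   1.  -1.8  2.6]
mug top (0.65, [197.4, 164.6, 56.3, 53.1])
mug scene (0.95, [176.8, 285.5, 63.8, 74.0])
inner_lid top (0.5, [213.2, 234.0, 11.7, 16.0])
inner_lid scene (0.71, [260.5, 309.1, 17.6, 22.9])
board top (0.78, [428.1, 235.9, 109.9, 148.0])
board scene (0.64, [367.4, 194.9, 156.1, 81.1])
<host.Cams object at 0x7f12ff1f3e00>
```

```bash
cat > plan.py <<'E'
import numpy as np,sys
def plan(cmd,phi,tgt):
    d=np.array(tgt,float)-np.array(cmd);c,s=np.cos(phi),np.sin(phi)
    return np.round([d[0]*c+d[1]*s,d[0]*s-d[1]*c,-d[2]],1)
E
python3 -c "
from plan import *
print(plan([164.85,-550.86,205.45],2*np.arctan2(.144876,.989449),[457.5,-23,120]))"
```

```text
[ 431.7 -421.8   85.4]
```

Request:
{"fn": "jog_arm", "kwargs": {"increments": [[-1,[0.022,-0.021,0.0],0.03],[-1,[0.06,-0.059,0.0],0.06],[-1,[0.104,-0.101,0.0],0.09],[-1,[0.147,-0.144,0.005],0.12],[-1,[0.19,-0.186,0.015],0.15],[-1,[0.233,-0.228,0.025],0.18],[-1,[0.276,-0.27,0.035],0.21],[-1,[0.319,-0.312,0.05],0.24],[-1,[0.362,-0.354,0.06],0.27],[-1,[0.395,-0.386,0.07],0.291]]}}

```text
time: 2.35
eef_pos: [433.5, -65.7, 135.5]
eef_rot: [1.0, 0.0, 0.001, 0.0]
wrist_force: [0.7, 0.1, 0.5]
gripper_width: 94.0
```

Request:
{"fn": "jog_arm", "kwargs": {"increments": [[-1,[0.013,-0.023,0.005],0],[-1,[0.025,-0.044,0.02],0],[-1,[0.025,-0.045,0.045],0],[-1,[0.025,-0.045,0.075],0],[-1,[0.025,-0.045,0.097],0],[-1,[0.025,-0.045,0.108],0],[-1,[0.025,-0.045,0.11],0],[-1,[0.025,-0.045,0.11],0],[0.3,[0.025,-0.045,0.11],0],[0.6,[0.025,-0.045,0.11],0]]}}

```text
time: 3.6
eef_pos: [458.2, -23.0, 26.1]
eef_rot: [1.0, -0.0, 0.001, 0.0]
wrist_force: [-0.6, -0.4, 0.2]
gripper_width: 77.3
```

Request:
{"fn": "jog_arm", "kwargs": {"increments": [[1,[0,0,0],0],[1,[0,0,0],0],[1,[0,0,0],0],[1,[0,0,0],0],[1,[0,0,0],0],[1,[0,0,-0.01],0],[1,[0,0,-0.03],0],[1,[0,0.0,-0.06],0],[1,[0.01,-0.04,-0.09],0],[1,[0.02,-0.09,-0.115],0]]}}

```text
time: 4.85
eef_pos: [478.6, 67.4, 142.7]
eef_rot: [1.0, -0.001, 0.001, 0.0]
wrist_force: [1.4, -0.2, -1.7]
gripper_width: 29.5
```

Request:
{"fn": "jog_arm", "kwargs": {"increments": [[1,[0.003,-0.05,0],0],[1,[0.005,-0.1,0],0],[1,[0.005,-0.13,0],0],[1,[0.005,-0.135,0],0],[1,[0.005,-0.135,0.02],0],[1,[0.005,-0.135,0.05],0],[1,[0.005,-0.135,0.075],0],[1,[0.005,-0.135,0.08],0],[1,[0.005,-0.135,0.08],0],[-0.05,[0.005,-0.135,0.08],0]]}}

```text
time: 6.1
eef_pos: [484.0, 202.2, 61.9]
eef_rot: [1.0, -0.0, 0.001, -0.0]
wrist_force: [0.8, -0.4, -0.1]
gripper_width: 36.9
```

Request:
{"fn": "jog_arm", "kwargs": {"increments": [[-0.05,[0,0,0],0],[-0.05,[0,0,0],0],[-0.05,[0,0,0],0],[-0.05,[0,0,0],0],[-0.05,[0,0,-0.02],0],[-0.05,[0,0,-0.05],0],[-0.05,[0,0,-0.08],0],[-0.6,[0,0.04,-0.08],0],[-1,[0.01,0.09,-0.08],0],[-1,[0.025,0.14,-0.08],0]]}}

```text
time: 7.35
eef_pos: [507.6, 61.1, 140.7]
eef_rot: [1.0, 0.001, 0.0, -0.0]
wrist_force: [0.4, 0.1, -0.5]
gripper_width: 75.5
```

```bash
python3 - <<'E'
from h import *
for n in("top","scene"):
    im=cams.camera(n); cv2.imwrite(f"pics/{n}1.png",im[:,:,::-1])
o=[]
for n in("top","scene"):
    m=masks(n,"beetroot_top")
    if m: o.append((n,mb(m["mask"]))); print(m["score"],fit("beetroot_top",21,o[-1:])[0])
print(arm.sense()["eef_pos"],arm.sense()["gripper_width"])
E
cd pics; python3 -c "
import cv2,numpy as np
a=cv2.imread('top1.png');b=cv2.imread('scene1.png');cv2.imwrite('c1.png',np.hstack([a[120:360,180:500],b[120:360,200:520]]))"
```

```text
0.72 [549.85006728  20.6187618 ]
[507.6411182   61.54501503 140.36962127] 91.27463210256933
```

View pics/c1.png

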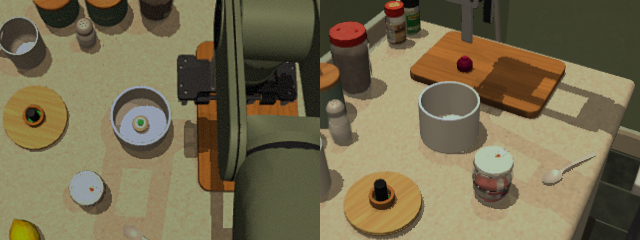

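The turnip stands upright in the crock, at crop (140,124), and the beetroot hasn't moved. Now I'll fetch the beetroot.

Request:
{"fn": "jog_arm", "kwargs": {"increments": [[-1,[0.021,0.02,0],0],[-1,[0.042,0.04,0.01],0],[-1,[0.042,0.04,0.035],0],[-1,[0.042,0.04,0.07],0],[-1,[0.042,0.04,0.1],0],[-1,[0.042,0.04,0.113],0],[-1,[0.042,0.04,0.115],0],[-1,[0.042,0.04,0.115],0],[1,[0.042,0.04,0.115],0],[1,[0.042,0.04,0.115],0]]}}

```text
time: 8.8
eef_pos: [550.4, 22.1, 26.4]
eef_rot: [1.0, -0.0, 0.001, 0.0]
wrist_force: [-0.1, 0.5, 0.5]
gripper_width: 77.7
```

Request:
{"fn": "jog_arm", "kwargs": {"increments": [[1,[0,0,0],0],[1,[0,0,0],0],[1,[0,0,0],0],[1,[0,0,0],0],[1,[0,0,0],0],[1,[0,0,-0.01],0],[1,[0,0,-0.03],0],[1,[0,0.0,-0.06],0],[1,[-0.01,-0.04,-0.09],0],[1,[-0.03,-0.09,-0.115],0]]}}

```text
time: 10.05
eef_pos: [520.8, 112.4, 142.8]
eef_rot: [1.0, -0.001, 0.002, -0.0]
wrist_force: [0.3, 1.8, -0.7]
gripper_width: 32.6
```

Request:
{"fn": "jog_arm", "kwargs": {"increments": [[1,[-0.01,-0.045,0],0],[1,[-0.019,-0.085,0],0],[1,[-0.019,-0.09,0],0],[1,[-0.019,-0.09,0.01],0],[1,[-0.019,-0.09,0.03],0],[1,[-0.019,-0.09,0.055],0],[1,[-0.019,-0.09,0.075],0],[1,[-0.019,-0.09,0.08],0],[1,[-0.019,-0.09,0.08],0],[-0.05,[-0.019,-0.09,0.08],0]]}}

```text
time: 11.3
eef_pos: [501.7, 202.0, 61.4]
eef_rot: [1.0, -0.0, 0.001, -0.0]
wrist_force: [-0.2, 0.4, 0.1]
gripper_width: 39.5
```

Request:
{"fn": "jog_arm", "kwargs": {"increments": [[-0.05,[0,0,0],0],[-0.05,[0,0,0],0],[-0.05,[0,0,0],0],[-0.05,[0,0,0],0],[-0.05,[0,0,-0.02],0],[-0.05,[0,0,-0.05],0],[-0.05,[0,0,-0.08],0],[-0.6,[0,-0.04,-0.08],0],[-1,[0,-0.09,-0.08],0],[-1,[0,-0.14,-0.08],0]]}}

```text
time: 12.55
eef_pos: [500.8, 343.4, 140.7]
eef_rot: [1.0, -0.0, 0.0, -0.0]
wrist_force: [0.0, -0.7, 0.4]
gripper_width: 76.3
```

```bash
python3 - <<'E'
from h import *
for n in("top","scene"):
    im=cams.camera(n); cv2.imwrite(f"pics/{n}2.png",im[:,:,::-1])
for t,z in(("crock",0),("outer_lid",9)):
  o=[]
  for n in("top","scene"):
    m=masks(n,t)
    if m: o.append((n,mb(m["mask"]))); x,r=fit(t,z,o[-1:]);print(t,n,m["score"],x,r.round(1))
print(arm.sense()["eef_pos"],arm.sense()["gripper_width"])
E
cd pics; python3 -c "
import cv2,numpy as np
a=cv2.imread('top2.png');b=cv2.imread('scene2.png');cv2.imwrite('c2.png',np.hstack([a[120:360,180:500],b[120:360,200:520]]))"
```

```text
crock top 0.76 [488.88669737 201.60261122] [-0.3  0.3 -0.4  0.4]
crock scene 0.82 [491.61904373 202.20270305] [-1.   1.  -1.2  0.6]
outer_lid top 0.68 [539.65853363 417.47594056] [ -8.5   4.2 -31.3   2.5]
outer_lid scene 0.56 [499.00342978 412.54297752] [ 0.5 -0.5  0.1 -0. ]
[500.45380873 341.24523342 140.10681511] 93.88455931333942
```

View pics/c2.png

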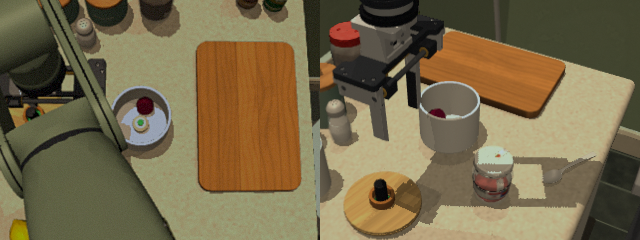

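Both tops are in the crock and the board is clear. Next is the knob position, from the first detections.

```bash
python3 - <<'E'
from h import *
M["k"]=rings([(10,35),(10,61)])
def b(l): c,r,w,h=l; return np.array([c-w/2,c+w/2,r-h/2,r+h/2])-.5
t=("top",b([213.2,234,11.7,16]));s=("scene",b([260.5,309.1,17.6,22.9]))
for o in([t],[s],[t,s]): x,r=fit("k",0,o,(500,411));print(x.round(1),r.round(1))
# colour-based from saved pictures
for n in("top","scene"):
    im=cv2.imread(f"pics/{n}0.png").max(2)
    x0,y0=(205,218) if n=="top" else (245,292)
    w=(im<45).astype(np.uint8)[y0:y0+35,x0:x0+32]
    k,l,st,c=cv2.connectedComponentsWithStats(w);i=1+st[1:,4].argmax();print(n,st[i]+[x0,y0,0,0,0])
E
python3 -c "
import cv2,numpy as np
a=cv2.imread('pics/top0.png')[205:265,185:245];b=cv2.imread('pics/scene0.png')[285:345,230:290]
cv2.imwrite('pics/c3.png',cv2.resize(np.hstack([a,b]),None,fx=6,fy=6,interpolation=0))"
```

```text
[500.4 409.7] [-0.7  0.7  1.4 -1.5]
[502.  412.9] [ 1.6 -1.8  1.4 -1.2]
[501.4 410.8] [-1.2  0.2  0.8 -2.   2.7 -0.7  0.6 -2. ]
top [206 228  14  14 138]
scene [254 300  14  21 239]
```

View pics/c3.png

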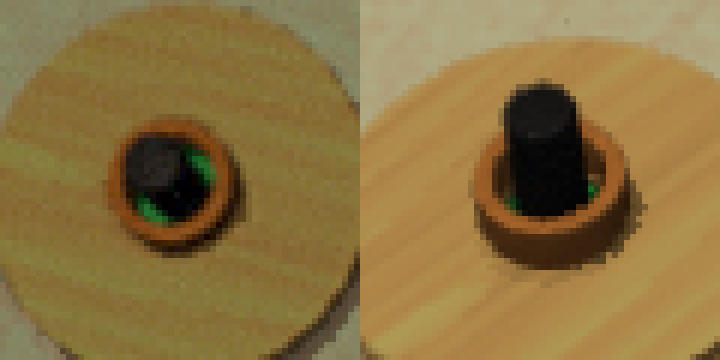

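Run:
```python
from h import *
print(unproj((210.4,232),"top",61),unproj((260,302.8),"scene",61))
print(proj([500.5,411.5,61],"top"),proj([500.5,411.5,61],"scene"))
```

```text
[500.47798317 411.60464451  61.        ] [501.53865645 411.36200077  61.        ]
[[210.45542629 231.98877292]] [[260.49344698 303.10259227]]
```

Request:
{"fn": "jog_arm", "kwargs": {"increments": [[-1,[0,-0.03,0],0],[-1,[0,-0.06,0],0],[-1,[0,-0.069,0.01],0],[-1,[0,-0.069,0.035],0],[-1,[0,-0.069,0.065],0],[-1,[0,-0.069,0.09],0],[-1,[0,-0.069,0.1],0],[-1,[0,-0.069,0.101],0],[-1,[0,-0.069,0.101],0],[-1,[0,-0.069,0.101],0]]}}

```text
time: 14.1
eef_pos: [501.7, 411.7, 40.9]
eef_rot: [1.0, -0.0, 0.001, -0.001]
wrist_force: [-1.0, -0.8, 0.6]
gripper_width: 93.9
```

Request:
{"fn": "jog_arm", "kwargs": {"increments": [[1,[0,0,0],0],[1,[0,0,0],0],[1,[0,0,0],0],[1,[0,0,0],0],[1,[0,0,0],0],[1,[0,0,0],0],[1,[0,0,0],0],[1,[0,0,0],0],[1,[0,0,0],0],[1,[0,0,0],0]]}}

```text
time: 15.35
eef_pos: [500.7, 411.4, 39.5]
eef_rot: [1.0, -0.0, 0.0, -0.0]
wrist_force: [0.6, 0.8, -0.6]
gripper_width: 18.8
```

Request:
{"fn": "jog_arm", "kwargs": {"increments": [[1,[0,0,-0.005],0],[1,[0,0,-0.02],0],[1,[0,0,-0.045],0],[1,[0,0,-0.075],0],[1,[0,0,-0.105],0],[1,[0,0,-0.125],0],[1,[0,0,-0.13],0],[1,[0,0.01,-0.13],0],[1,[0,0.03,-0.13],0],[1,[0,0.05,-0.13],0]]}}

```text
time: 16.6
eef_pos: [499.8, 358.9, 167.9]
eef_rot: [1.0, -0.0, -0.001, 0.001]
wrist_force: [0.2, -0.4, -3.6]
gripper_width: 18.8
```

Request:
{"fn": "jog_arm", "kwargs": {"increments": [[1,[0,0.02,0],0],[1,[-0.002,0.045,0],0],[1,[-0.004,0.07,0],0],[1,[-0.006,0.095,0],0],[1,[-0.008,0.12,0],0],[1,[-0.01,0.14,0],0],[1,[-0.01,0.153,0],0],[1,[-0.01,0.158,0],0],[1,[-0.01,0.158,0],0],[1,[-0.01,0.158,0],0]]}}

```text
time: 17.85
eef_pos: [490.7, 203.8, 169.5]
eef_rot: [1.0, 0.0, 0.0, -0.0]
wrist_force: [-0.0, 0.1, -3.7]
gripper_width: 18.9
```

Run:
```python
from h import *
for n in("top","scene"):
    im=cams.camera(n); cv2.imwrite(f"pics/{n}4.png",im[:,:,::-1])
M["inner_lid"]=rings([(41,0),(55,8),(55,14)])
for t,z in(("crock",0),("outer_lid",139),("inner_lid",130)):
  for n in("top","scene"):
    m=masks(n,t)
    if m: o=[(n,mb(m["mask"]))]; x,r=fit(t,z,o);print(t,n,round(m["score"],2),m["bbox"],x.round(1),r.round(1))
print(arm.sense())
```

```text
crock scene 0.86 [331.4, 242.7, 61.5, 66.9] [490.7 203.8] [ -0.1   0.1 -10.6   1.3]
outer_lid top 0.61 [328.6, 232.1, 61.3, 53.5] [491.1 188.3] [ -7.3   8.9 -14.9   2.3]
outer_lid scene 0.88 [328.1, 192.1, 71.8, 46.9] [490.8 205.5] [ 0.1 -0.1 -1.1  0.7]
inner_lid top 0.49 [320.1, 228.8, 12.1, 3.7] [532.5 175.2] [-10.   41.7 -52.7   2.4]
inner_lid scene 0.38 [330.3, 179.6, 18.6, 15.8] [552.2 152.9] [-41.    7.8 -18.9   0.9]
{'time': 18.25, 'joints': array([2.29861347e-01, 1.46692583e-01, 1.68890141e+00, 4.71598867e-05,
       1.30607040e+00, 1.80057756e+00]), 'joint_vel': array([-0.00281381, -0.00031402, -0.00025084, -0.00047727, -0.00145376,
        0.00112943]), 'effort': array([ 2.68430240e-02, -3.54639781e+01, -2.88892061e+01, -2.72484049e-04,
       -8.05006362e-02,  3.28766066e-05]), 'eef_pos': array([490.6139766 , 203.34671006, 169.40576481]), 'eef_rot': array([ 9.99999999e-01,  3.38848512e-05, -4.01116565e-05, -1.39885189e-05]), 'wrist_force': array([ 0.54124286,  0.05043147, -3.21896966]), 'wrist_torque': array([ 0.03519609,  0.05560618, -0.0454718 ]), 'gripper_width': 19.546993161421454}
```

View pics/scene4.png

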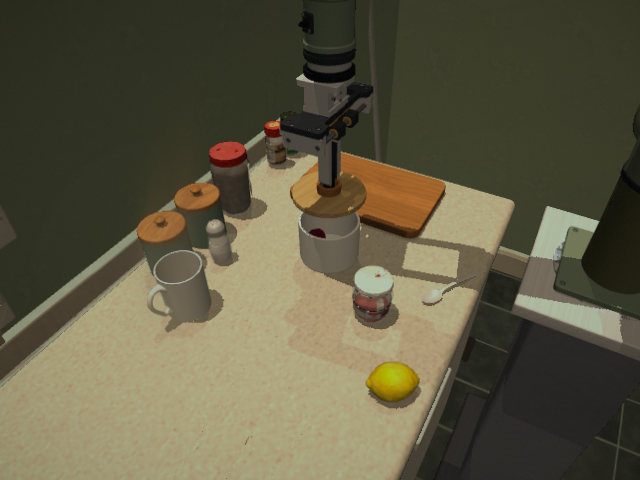

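View pics/top4.png

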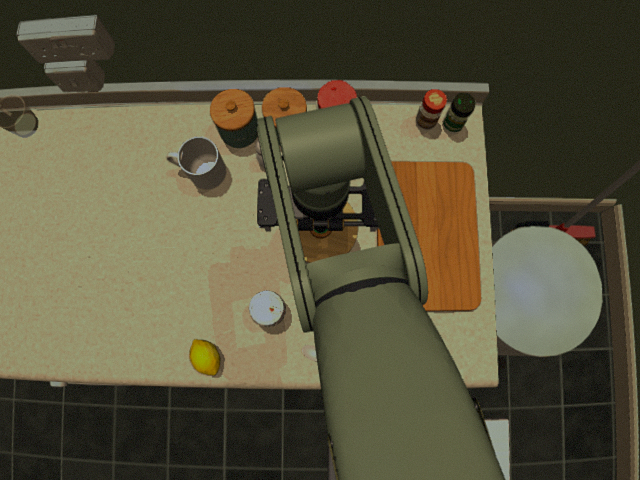

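The lids hang level over the crock, at (328,192) in the scene view, with the beetroot visible inside. TCP and crock agree to about 1 mm, so I'll lower.

Request:
{"fn": "jog_arm", "kwargs": {"increments": [[1,[0,0.001,0.005],0],[1,[0,0.001,0.015],0],[1,[0,0.001,0.025],0],[1,[0,0.001,0.034],0],[1,[0,0.001,0.04],0],[1,[0,0.001,0.044],0],[1,[0,0.001,0.047],0],[1,[0,0.001,0.05],0],[1,[0,0.001,0.051],0],[1,[0,0.001,0.051],0]]}}

```text
time: 19.5
eef_pos: [490.7, 202.2, 118.5]
eef_rot: [1.0, -0.0, 0.0, -0.0]
wrist_force: [-0.2, -0.1, -3.2]
gripper_width: 19.1
```

Request:
{"fn": "jog_arm", "kwargs": {"increments": [[1,[0,0,0.001],0],[1,[0,0,0.001],0],[1,[0,0,0.002],0],[1,[0,0,0.002],0],[1,[0,0,0.002],0],[1,[0,0,0.002],0],[1,[0,0,0.002],0],[1,[0,0,0.002],0],[1,[0,0,0.002],0],[1,[0,0,0.002],0]]}}

```text
time: 20.75
eef_pos: [490.6, 202.2, 116.4]
eef_rot: [1.0, -0.0, 0.0, 0.0]
wrist_force: [0.6, -1.0, -4.8]
gripper_width: 19.0
```

Request:
{"fn": "jog_arm", "kwargs": {"increments": [[1,[0,0,0.0],0],[1,[0,0,0.0],0],[1,[0,0,0.0005],0],[1,[0,0,0.001],0],[1,[0,0,0.001],0],[1,[0,0,0.001],0],[1,[0,0,0.001],0],[1,[0,0,0.001],0],[1,[0,0,0.001],0],[1,[0,0,0.001],0]]}}

```text
time: 22.0
eef_pos: [490.7, 202.2, 116.4]
eef_rot: [1.0, -0.0, 0.0, -0.0]
wrist_force: [-4.2, -1.2, 5.0]
gripper_width: 19.5
```

Run:
```python
from h import *
print(arm.sense()["wrist_force"],arm.sense()["wrist_torque"])
im=cams.camera("scene"); cv2.imwrite("pics/s5.png",cv2.resize(im[120:300,230:430,::-1],None,fx=3,fy=3))
print(arm.sense()["wrist_force"],arm.sense()["eef_pos"])
for t,z in(("crock",0),("outer_lid",86)):
    m=masks("scene",t)
    if m: o=[("scene",mb(m["mask"]))]; x,r=fit(t,z,o);print(t,m["bbox"],x.round(1),r.round(1))
```

```text
[-4.23429444 -1.20291315  5.03471893] [-0.18566382  0.71726761 -0.04010374]
[-4.36543288 -1.03422846  5.6559498 ] [490.71272386 202.20327969 116.36912202]
crock [330.9, 252.6, 61.1, 41.5] [490.2 202.9] [ -0.6   0.6 -31.8   1.1]
outer_lid [328.4, 217.9, 68.5, 46.9] [489.5 204.3] [-0.4  0.4 -1.5  0.8]
```

View pics/s5.png

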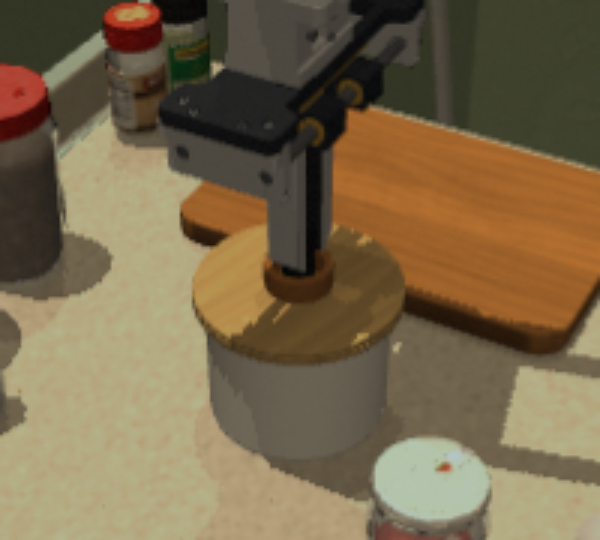

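Contact at the height expected for a seated lid (39.4 + 77 mm), and it looks level. Releasing.

Request:
{"fn": "jog_arm", "kwargs": {"increments": [[1,[0,0,-0.0005],0],[0.4,[0,0,-0.0005],0],[0.2,[0,0,-0.0005],0],[0,[0,0,-0.0005],0],[-0.2,[0,0,-0.0005],0],[-0.5,[0,0,-0.0005],0],[-0.8,[0,0,-0.0005],0],[-1,[0,0,-0.0005],0],[-1,[0,0,-0.03],0],[-1,[0,0,-0.06],0]]}}

```text
time: 23.4
eef_pos: [490.2, 202.0, 175.6]
eef_rot: [1.0, -0.0, -0.001, 0.0]
wrist_force: [-0.3, 0.3, 0.2]
gripper_width: 93.6
```

Request:
{"fn": "jog_arm", "kwargs": {"increments": [[-1,[0,-0.02,-0.02],0],[-1,[0,-0.05,-0.02],0],[-1,[0,-0.1,-0.02],0],[-1,[0,-0.15,-0.02],0],[-1,[0,-0.2,-0.02],0],[-1,[0,-0.24,-0.02],0],[-1,[0,-0.25,-0.02],0],[-1,[0,-0.25,-0.02],0],[-1,[0,-0.25,-0.02],0],[-1,[0,-0.25,-0.02],0]]}}

```text
time: 24.65
eef_pos: [491.1, 450.9, 195.7]
eef_rot: [1.0, -0.001, 0.0, 0.0]
wrist_force: [-0.3, 0.0, 0.9]
gripper_width: 94.0
```

Run:
```python
from h import *
print(arm.sense()["wrist_force"],arm.sense()["eef_pos"])
C=[]
for n in("top","scene"):
    im=cams.camera(n)[:,:,::-1]; cv2.imwrite(f"pics/{n}6.png",im)
    C.append(im[180:300,260:390] if n=="top" else im[170:290,265:395])
    for t,z in(("crock",0),("outer_lid",86)):
        m=masks(n,t)
        if m: o=[(n,mb(m["mask"]))]; x,r=fit(t,z,o);print(t,n,m["bbox"],x.round(1),r.round(1))
cv2.imwrite("pics/c6.png",cv2.resize(np.hstack(C),None,fx=3,fy=3,interpolation=0))
```

```text
[-0.30122101  0.02796328  0.86063009] [491.12063438 450.8564388  195.68135119]
outer_lid scene [328.8, 215.1, 70.8, 47.3] [490.1 201.3] [-0.8  0.8 -1.4  0.7]
```

View pics/c6.png

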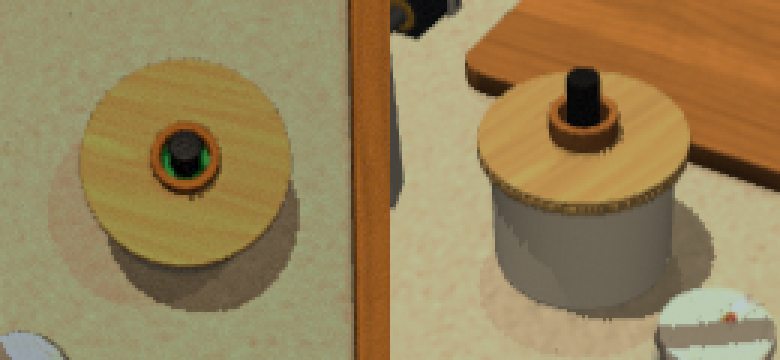

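Run:
```python
from h import *
print(unproj((321.5,231.2),"top",112),unproj((321.6,227.2),"top",138))
C=[]
for n in("top","scene"):
    im=cv2.imread(f"pics/{n}6.png"); x0,y0=(260,180) if n=="top" else (265,170)
    c=cv2.resize(im[y0:y0+120,x0:x0+130],None,fx=3,fy=3,interpolation=0)
    for r,z,col in((64,96,(0,0,255)),(21,112,(255,0,0)),(10,138,(0,255,0)),(56,0,(0,255,255))):
        q=(proj(rings([(r,z)])+[490.5,202.3,0],n)+.5-[x0,y0])*3
        cv2.polylines(c,[q.round().astype(int)],True,col,1)
    C.append(c)
cv2.imwrite("pics/c7.png",np.hstack(C))
```

```text
[491.50532407 202.50719395 112.        ] [492.76197146 202.32192878 138.        ]
```

View pics/c7.png

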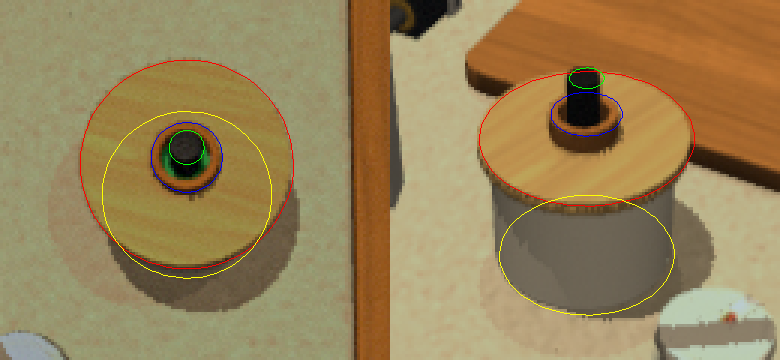

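The overlay matches: both lids sit level at (491,202) with the plug seated. Next is the collar.

Request:
{"fn": "jog_arm", "kwargs": {"increments": [[-1,[0,0.03,0],0],[-1,[0,0.08,0],0],[-1,[0,0.13,0],0],[-1,[0,0.18,0],0],[-1,[0,0.22,0],0],[-1,[0,0.245,0],0],[-1,[0,0.25,0],0],[-1,[0,0.25,0.015],0],[-1,[0,0.25,0.035],0],[-1,[0,0.25,0.055],0]]}}

```text
time: 26.2
eef_pos: [490.0, 203.4, 138.8]
eef_rot: [1.0, 0.001, -0.001, -0.0]
wrist_force: [0.2, 0.2, 0.1]
gripper_width: 93.7
```

Request:
{"fn": "jog_arm", "kwargs": {"increments": [[-1,[0,0,0.015],0],[-1,[0,0,0.03],0],[-1,[0,0,0.038],0],[-1,[0,0,0.041],0],[-1,[0,0,0.0415],0],[-1,[0,0,0.0415],0],[1,[0,0,0.0415],0],[1,[0,0,0.0415],0],[1,[0,0,0.0415],0],[1,[0,0,0.0415],0]]}}

```text
time: 27.45
eef_pos: [490.6, 202.2, 99.0]
eef_rot: [1.0, -0.0, 0.0, -0.0]
wrist_force: [0.1, -0.2, -0.4]
gripper_width: 57.5
```

Request:
{"fn": "jog_arm", "kwargs": {"increments": [[1,[0,0,0],0],[1,[0,0,0],0],[1,[0,0,0],0],[1,[0,0,0],0],[1,[0,0,0],0],[1,[0,0,0],0],[1,[0,0,0],0],[1,[0,0,0],0],[1,[0,0,0],0],[1,[0,0,0],0]]}}

```text
time: 28.7
eef_pos: [490.6, 202.2, 98.9]
eef_rot: [1.0, -0.0, -0.0, -0.0]
wrist_force: [0.1, 0.7, -1.0]
gripper_width: 40.3
```

Request:
{"fn": "jog_arm", "kwargs": {"increments": [[1,[0,0,-0.002],0],[1,[0,0,-0.006],0],[1,[0,0,-0.012],0],[1,[0,0,-0.02],0],[1,[0,0,-0.028],0],[1,[0,0,-0.036],0],[1,[0,0,-0.044],0],[1,[0,0,-0.052],0],[1,[0,0,-0.06],0],[1,[0,0,-0.065],0]]}}

```text
time: 29.95
eef_pos: [490.9, 202.2, 164.6]
eef_rot: [1.0, -0.0, 0.0, -0.0]
wrist_force: [-0.1, 0.6, -1.3]
gripper_width: 40.9
```

Request:
{"fn": "jog_arm", "kwargs": {"increments": [[1,[0,0,-0.01],0],[1,[0,0,-0.02],0],[1,[0,0,-0.03],0],[1,[0,0,-0.04],0],[1,[0,0,-0.05],0],[1,[0,0,-0.06],0],[1,[0,0,-0.066],0],[1,[0,0,-0.07],0],[1,[0,0,-0.07],0],[1,[0,0,-0.07],0]]}}

```text
time: 31.2
eef_pos: [490.4, 202.1, 233.5]
eef_rot: [1.0, -0.0, -0.0, 0.0]
wrist_force: [0.2, 0.1, -1.0]
gripper_width: 40.7
```

Run:
```python
from h import *
for n in("top","scene"):
    im=cams.camera(n)[:,:,::-1]; cv2.imwrite(f"pics/{n}8.png",im)
s=arm.sense();print(s["wrist_force"],s["wrist_torque"],s["eef_pos"],s["joint_vel"].round(3))
im=cv2.imread("pics/scene8.png");x0,y0=230,120
c=cv2.resize(im[y0:y0+180,x0:x0+200],None,fx=3,fy=3,interpolation=0)
for r,z,col in((64,231,(0,0,255)),(55,91,(255,0,0)),(10,138,(0,255,0)),(56,0,(0,255,255))):
    q=(proj(rings([(r,z)])+[490.5,202.3,0],"scene")+.5-[x0,y0])*3
    cv2.polylines(c,[q.round().astype(int)],True,col,1)
cv2.imwrite("pics/c8.png",c)
for t,z in (("jam_jar",0),("pepper_mill",0)):
    m=masks("scene",t); x,r=fit(t,z,[("scene",mb(m["mask"]))]); print(t,x.round(1))
m=masks("scene","mug");print(m["bbox"])
```

```text
[ 0.56492234 -0.13716438 -0.98796584] [ 0.03721457 -0.00706425 -0.02795103] [490.36231833 202.09281248 233.45927162] [-0.001 -0.001 -0.003  0.     0.    -0.001]
jam_jar [359.2 295.4]
pepper_mill [663.7 313.6]
[177.6, 283.4, 64.1, 78.5]
```

View pics/c8.png

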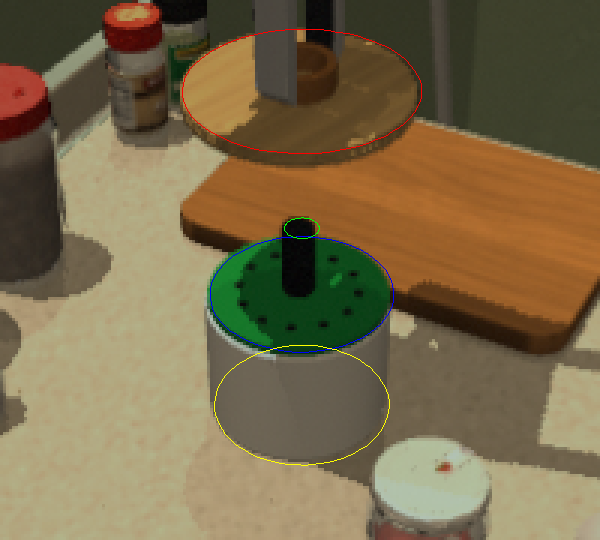

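View pics/scene8.png

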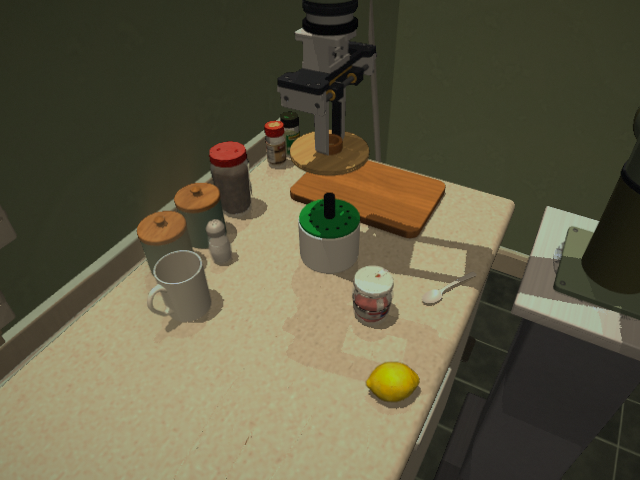

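The scene view shows the green inner lid seated level at about (330,218). The outer lid is held level above it at (329,152), and the bystanders haven't moved. Handing in.

```bash
python3 -c "
from station import workorder; print(workorder.job_done())"
```

```text
the job is handed in; nothing more can be done
None
```

I finished the job in the order asked and handed it in at about 31.5 s of the 72 s allowed.

- **Vegetables:** the turnip top and the beetroot top are both in the crock. I saw both inside from above before covering it.
- **Lids on:** I lifted the two lids together by the knob and lowered them until I felt contact at the height expected for a seated lid. At contact there was a side force of about 4 N. After I let go, the picture overlay showed the lids level and centred on the crock to about 1 mm.
- **Outer lid lifted:** I took the wooden lid by its collar and lifted it straight up 135 mm. It is held still and level, about 83 mm above the knob top, with the gripper reading 40.7 mm and about 1 N of weight.
- **Last checks:** the vented inner lid matches its seated position in the scene view. The crock shows no visible shift, and the jam jar and pepper mill measure exactly where they started. The mug's outline differs by a few pixels, within the detector's noise, and it looks upright and in place.

No check failed. The last crock and bystander checks used the scene camera only, because the arm hides much of the top view.

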